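# Unplug and level the microscope's levelling mount

### The arm

A 6-joint arm with a two-finger parallel gripper is mounted at the origin on the work surface. World frame = base frame: x ahead of the robot, y to its left, z up, the work surface at z = 0. Lengths are in m, angles in rad, forces in N, time in s.
With the tool pointing down it reaches from about 0.35 to 0.775 m from the base axis. Payload 5.5 kg.
Tool frame: the origin (TCP) lies at the very end of the fingers, on their centre line; the grasp point (between the pads) lies 19 mm behind it; x points along the fingers, z is the direction in which the jaws open and shut, and the axes are right-handed (so a half turn about x gives the same grasp; the last joint's range is limited). The gripper opens to 85 mm and grips with 20 to 120 N. Pads are 22 mm wide; open, the fingers measure 114 mm over their backs; the gripper's body (76 mm by 85 mm) begins 54 mm behind the grasp point. The pads swing forward as they close: fully open they stand 13 mm farther back than shut.
Start: joints at [1.132, 0.313, 0.046, 1.304, 0, 1.431], TCP at [0.169, 0.55, 0.231] pointing down, gripper open.
Joint ranges: [-2.76, 2.76], [-0.86, 1.69], [-1.03, 1.26], [-2.2, 2.34], [-1.47, 1.5], [-3.14, 3.14]. Speed limits (rad/s): [2.57, 2.57, 3.14, 3.14, 3.14, 3.14].

### API

Orientations are given as [roll, pitch, yaw] about the fixed x, y, z axes, in that order (R = Rz(yaw) Ry(pitch) Rx(roll)).
In Python, from rig import r, viewer, job gives the robot as it stands.
- The arm moves only by the shell command python3 -m pendant 'ROWS' [OPENING] [FORCE]. ROWS is JSON, one flat list of numbers, 4 for each row, row after row: the shift along the tool's x, y, z in m, then the turn about the tool's x in rad. A call has 1 to 20 rows; each row shifts and turns the pose as measured when the row begins, along the tool's axes as they then stand; what a row does not reach is not made up. A row lasts 1/8 s, in which the tool goes at most 62.5 mm and 10.7 degrees, less where a joint would pass 70% of its speed; a pose out of reach is approached as far as the arm can. A call is refused whole if a number of a shift passes 0.0625 or a number of a turn 0.188, either way. A call with a gripper value outside its range is refused whole. OPENING is the gripper command: -1 is shut, 1 is fully open, values between are in proportion, set as the call begins (- or left out, the last holds). The fingers move at their own pace and stop on an object; FORCE is the grip in N (left out, the last holds). Time passes only in rows, so rows that do not move let the fingers close. It gives the time, the measured TCP pose, the force and the opening at its end, in the units of the state.
- r.observe(): the state, without advancing time (a new reading comes with each control period).
- viewer.capture(name): name is "scene" or "top" or "wrist"; returns a dict with "frame" (480x640x3 uint8, red, green, blue), "fx", "fy", "cx", "cy" (pixels), "pose" (4x4, takes a point from camera to world coordinates); the wrist camera has in their place "mount" (4x4, takes a point from camera to tool coordinates, whose origin is the TCP and whose axes are the tool frame's). Camera axes: x right, y down, z forward; pixel columns grow to the right and rows downward; lengths in m; the calibration is good to about 2 mm. The wrist camera is an equidistant fisheye: a pixel r from the principal point sees the ray r / f radians off the axis. A picture is of the moment at which its call begins: read the wrist's pose just before it. There is no depth.
- job.finish_job(): hands the job in, once; it reports no verdict.
Trained networks look in a picture, given as the dict that the camera call returned (one of the last four; its "shot" number tells which), for a name from the list of things; names that differ only in an ending like _2 or _b are one class to them, and where a whole thing is asked for, a point or a joint stands for the part that bears it (a point fixed in the world has none). Each returns a list of dicts, best first, with "score" (0 to 1); they miss things now and then, are a little off and sometimes report something else, mostly with a low value. They report only what shows in the picture. A call takes as long as a camera call. They do not tell look-alikes from the thing itself.
- viewer.masks_of(label, picture): "region" (480x640 bool, what is visible of it) and "position" ([column, row] in pixels, amid what is visible of it).
The state is a dict: "clock": time; "joint_pos": joint angles; "joint_velocities": joint speeds; "joint_efforts": joint torques, N m; "eef_pos": TCP position; "eef_rot": TCP orientation; "contact_force": force on the tool from outside, world axes, zero at the start; "moment": the same for the moment, N m; "width": finger opening in m.
Only numpy, scipy, OpenCV 4.12 (cv2) and the standard library are available. Lean on these libraries where they do the work, as an engineer would, in place of code of your own. Each camera call takes 0.05 s, during which the arm holds its last target. There are 200 camera calls.

### The job

Get the levelling mount ready for the microscope: rock its tight dust bung first towards you (the robot) and then away from you while it is still in the mouth, draw it out and stand it upright in the white parts tray. Then take the hand press from its saucer and push its flat foot squarely down on the mount's tilted plate until the plate has bottomed out and stays down level, and stand the press back upright in its saucer. Touch the plate only with the press, and do not disturb the other things on the bench.

Things in the scene. Friction and masses are not known exactly. Their poses are not given: they have to be found in the camera images.
- pot: levelling mount, fixed: upright aluminium pot on a dark 100 mm foot disc, 90 mm outside, 76 mm bore, rim 60 mm above the bench. Origin: centre of its underside, z up. Its -x side, with a dark index bar on the outer wall, faces the robot within 0.5 rad
- pot_mouth (a point): centre of the pot's rim, 60 mm above the bench; axes as the pot. Four sprung rubber pads just below the rim, at 45 degrees between the pot's x and y axes, grip the bung with about 5 N each (some 12 N to pull it out). Without the bung they leave a free opening 61 mm across
- bung: black rubber dust bung, 120 g or so, in the pot's mouth at the start, its y axis along the pot's y (within 0.15 rad). Origin: centre of its flat underside, 12 mm below the rim at the start. Plug 66 mm across and 12 mm high, above it a flange 82 mm across and 6 mm thick that sits on the rim, above that an upright grey bar handle
- bung_grip (a point): middle of the bung's handle, 41 mm above its underside; axes as the bung. Handle 14 mm thick (x), 44 mm long (y), 18 to 52 mm above the underside. Rocking turns the bung about the handle's long axis, on the flange's edge; over 0.06 rad each way counts, with the underside's centre still within 10 mm of its starting height and 12 mm of the pot's axis
- plate_top (a point): centre of the top face of the plate, a bare steel disc 58 mm across inside the pot, 20 to 24 mm below the rim, tilted 4 to 8 degrees at the start on a gimbal that stays as it is put (0.03 N m). z: the face's normal. The face lies down flat against a flat thing pressed on it. Bottomed out it is 28 mm above the bench
- plate: the same plate disc; origin 2 mm under the centre of its top face
- carriage (a joint): how far the sprung column under the plate is pushed down, m: 0 is fully up, 0.012 bottomed out; home is above 0.0105. It starts at 0 to 0.004. Spring and friction collar together take about 10 N at the top to 13 N at the bottom; the friction holds it wherever it is left
- tray: shallow white open parts tray, fixed, 140 (x) x 130 (y) mm outside, 16 mm high, walls and floor 5 mm thick. Origin: centre of its underside
- press: hand press, 350 g or so, standing in its saucer: a flat steel foot disc 52 mm across, 10 mm thick, a steel neck 18 mm across, and a wooden slab handle 20 mm thick along its x, 44 mm long along its y, from 42 to 82 mm above the foot's face. Origin: centre of the flat underside of the foot, z up
- press_grip (a point): middle of the press's handle, 62 mm above its underside; axes as the press
- saucer: round aluminium saucer for the press, fixed, 84 mm outside, 74 mm inside, rim 12 mm high, floor 4 mm above the bench. Origin: centre of its underside
- ring_gauge: bystander, leave alone: steel ring gauge, 32 mm across, 14 mm tall, lying flat; origin at its underside
- bush: bystander, leave alone: flanged brass bush, 32 mm across, 26 mm tall; origin at its underside
- vblock: bystander, leave alone: slotted steel setting block, 50 x 40 x 34 mm; origin at its underside
- grey_cup: bystander, leave alone: small empty grey cup, 60 mm across, 50 mm tall; origin at its underside
- brush: bystander, leave alone: wood-handled brush lying flat; origin at its underside
- cleaner: bystander, leave alone: white bottle, 56 mm across, 110 mm tall; origin at its underside
There are look-alikes about, which are no part of the job. Leave any pink or red look-alike of the press alone.

How it is judged:
By the outcome, as a careful person would: the job done as asked, in the order asked, and still so for the second after the job is handed in, with the robot touching nothing.
It also fails if it takes over 67 s, if anything falls off the work surface, if the arm or the gripper's body presses on something with over 40 N, if the wrist force passes 120 N, or if a joint passes its speed limit or range.

## Working session

There is one attempt and no reset: what is moved stays moved. The work goes in short steps, Python scripts to look and compute and a shell command to move; the robot and the scene stay as the last step left them, time stands still between calls to the robot, and variables do not carry over. Pictures are saved under pics/ and viewed, about 8 in all and at most 12, crops included, and the job is handed in when it is done.

```bash
ls; mkdir -p pics; cat > h.py <<'E'
import numpy as np, cv2
from rig import r, viewer, job
from scipy.spatial.transform import Rotation as R
def snap(cam,fn=None):
    s=r.observe(); p=viewer.capture(cam)
    if cam=="wrist":
        T=np.eye(4);T[:3,:3]=R.from_euler('xyz',s['eef_rot']).as_matrix();T[:3,3]=s['eef_pos']
        p['pose']=T@np.array(p['mount'])
        p['fish']=True
    if fn: cv2.imwrite('pics/'+fn,np.ascontiguousarray(p['frame'][:,:,::-1]))
    return p
def world(p,uv,z):
    a=(uv[0]-p['cx'])/p['fx'];b=(uv[1]-p['cy'])/p['fy']
    if p.get('fish'):
        t=np.hypot(a,b);k=np.sin(t)/t if t>1e-9 else 1
        d=np.array([a*k,b*k,np.cos(t)])
    else: d=np.array([a,b,1.])
    T=np.array(p['pose']);d=T[:3,:3]@d;o=T[:3,3]
    return o+d*(z-o[2])/d[2]
def pix(p,X):
    T=np.array(p['pose']);c=T[:3,:3].T@(np.asarray(X)-T[:3,3])
    if p.get('fish'):
        n=np.hypot(c[0],c[1]);t=np.arctan2(n,c[2]);return np.array([p['cx']+p['fx']*t*c[0]/n,p['cy']+p['fy']*t*c[1]/n])
    return np.array([p['cx']+p['fx']*c[0]/c[2],p['cy']+p['fy']*c[1]/c[2]])
E
python3 - <<'E'
from h import *
s=r.observe();print(s)
t=snap('top','top1.png');
print(np.round(t['pose'],3),t['fx'],t['cx'],t['cy'])
for n,z in [('pot',.06),('bung',.089),('press',.09),('saucer',.01),('tray',.01),('ring_gauge',.01),('bush',.02),('vblock',.03),('grey_cup',.05),('brush',.01),('cleaner',.1)]:
    for m in viewer.masks_of(n,t)[:3]:
        print(n,round(m['score'],2),np.round(m['position']),np.round(world(t,m['position'],z)[:2],3),m['region'].sum())
snap('scene','scene1.png')
E
```

```text
pics
{'clock': 0.0, 'joint_pos': array([ 1.13241186e+00,  3.13993824e-01,  4.49351085e-02,  1.30359638e+00,
       -2.50133376e-05,  1.43120878e+00]), 'joint_velocities': array([ 0.0020559 , -0.00112639,  0.00043277,  0.00022337,  0.00042358,
       -0.0013994 ]), 'joint_efforts': array([-1.02315109e-03, -4.80626249e+01,  2.98533869e+01,  1.92452635e-02,
       -2.63859338e-04,  2.00055609e-06]), 'eef_pos': array([0.16904468, 0.54903311, 0.23039468]), 'eef_rot': array([ 3.01546121,  1.56893739, -1.99572467]), 'contact_force': array([-0.20434612, -0.09508216,  0.68446828]), 'moment': array([-0.02538667,  0.02656534, -0.00898141]), 'width': 0.08527131191156388}
[[-0.024 -0.999  0.028  0.57 ]
 [-0.999  0.025  0.022  0.012]
 [-0.023 -0.028 -0.999  1.115]
 [ 0.     0.     0.     1.   ]] 462.5093497692517 320.9247642506659 255.1333566225082
pot 0.87 [330. 259.] [0.59  0.014] 219
bung 0.76 [335. 276.] [0.553 0.005] 1015
press 0.95 [216. 276.] [0.559 0.269] 429
press 0.87 [201. 320.] [0.461 0.304] 459
press 0.86 [243. 322.] [0.454 0.211] 403
saucer 0.86 [231. 275.] [0.559 0.253] 510
tray 0.56 [450. 305.] [ 0.475 -0.266] 3246
bush 0.45 [394. 274.] [ 0.553 -0.136] 116
vblock 0.97 [280. 198.] [0.737 0.129] 403
grey_cup 0.77 [343. 190.] [ 0.749 -0.02 ] 515
grey_cup 0.52 [392. 273.] [ 0.554 -0.126] 123
grey_cup 0.46 [338. 273.] [ 0.558 -0.003] 960
brush 0.93 [423. 203.] [ 0.72  -0.211] 962
cleaner 0.56 [205. 217.] [0.689 0.289] 580
```

```bash
python3 -c "
import cv2
a=cv2.imread('pics/top1.png');cv2.imwrite('pics/top1c.png',cv2.resize(a[150:360,160:520],(800,467),interpolation=cv2.INTER_CUBIC))"
```

```text
(no output)
```

View pics/top1c.png

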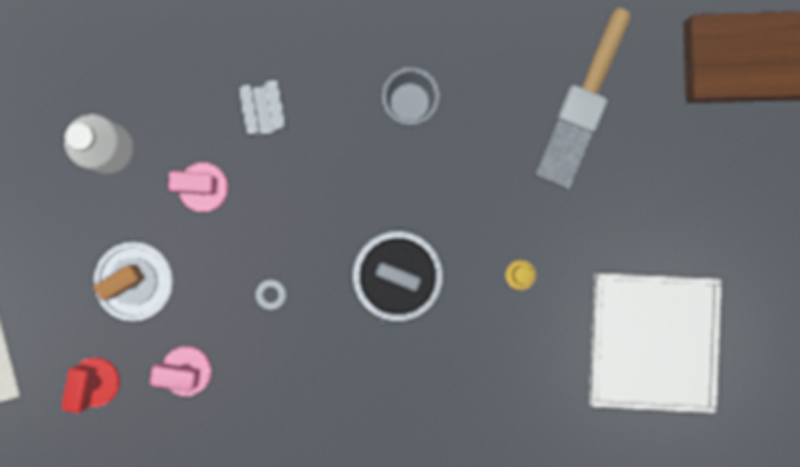

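View pics/scene1.png

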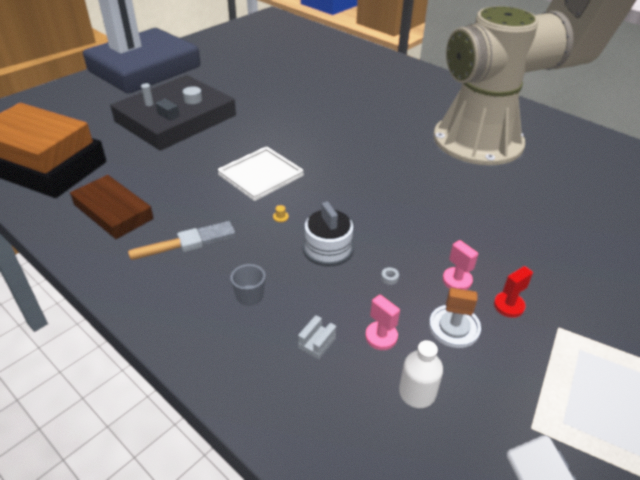

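Top view (crop): bung in pot at crop (398,276), brown-handled press in saucer at (130,281), white tray at (656,343). Two pink look-alikes and one red stand nearby.

```bash
cat >> h.py <<'E'
def ell(p,mask,z):
    "centre of mask's outer contour fitted in world plane z"
    c=max(cv2.findContours(mask.astype(np.uint8),0,1)[0],key=len)[:,0]
    w=np.array([world(p,u,z)[:2] for u in c.astype(float)])
    return w
def plan(pos,jaw=None):
    "shift in current tool axes to TCP pos; turn about tool x to bring jaw axis to world angle jaw (mod pi)"
    s=r.observe();M=R.from_euler('xyz',s['eef_rot']).as_matrix()
    d=M.T@(np.array(pos)-s['eef_pos'])
    cur=np.arctan2(M[1,2],M[0,2])
    print('tcp',np.round(s['eef_pos'],4),'jawang',round(cur,3),'q6',round(s['joint_pos'][5],2),'SHIFT',np.round(d,4),'z-axis',np.round(M[:,2],2),'tilt',np.round(M[:,0],3))
    if jaw is not None:
        t=(cur-jaw+np.pi/2)%np.pi-np.pi/2
        print('TURN',round(t,3))
E
python3 - <<'E'
from h import *
f=lambda a,b:(160+a/2.2222,150+b/2.2222)
t=snap('top')
print('pot',world(t,f(398,276),.06),'handle',world(t,f(377,270),.1),world(t,f(419,284),.1),'tray',world(t,f(656,343),.012),'saucer',world(t,f(133,281),.011))
print('press handle',world(t,f(97,292),.086),world(t,f(138,270),.086))
w=snap('wrist');print(np.round(w['mount'],3),w['fx'],w['cx'],w['cy'])
plan([.50,0.01,.23],-.34)
E
```

```text
pot [ 0.55542377 -0.00550813  0.06      ] handle [0.56238714 0.01570212 0.1       ] [ 0.54760171 -0.02534225  0.1       ] tray [ 0.47698339 -0.27875052  0.012     ] saucer [0.5561984  0.27953914 0.011     ]
press handle [0.54694286 0.29795266 0.086     ] [0.56806786 0.25608893 0.086     ]
[[-0.    -0.276  0.961 -0.142]
 [ 0.001 -0.961 -0.276  0.071]
 [ 1.     0.001  0.001 -0.   ]
 [ 0.     0.     0.     1.   ]] 371.64829954431775 316.840335580623 241.6653771720958
tcp [0.1693 0.5496 0.2314] jawang 1.272 q6 1.43 SHIFT [ 0.0013 -0.4749 -0.4183] z-axis [0.29 0.96 0.  ] tilt [ 0.  0. -1.]
TURN -1.53
```

```bash
python3 -m pendant '[0,-0.043,-0.038,0, 0,-0.043,-0.038,0, 0,-0.043,-0.038,0, 0,-0.043,-0.038,0, 0,-0.043,-0.038,0, 0,-0.043,-0.038,0, 0,-0.043,-0.038,0, 0,-0.043,-0.038,0, 0,-0.043,-0.038,0, 0,-0.043,-0.038,0, 0,-0.043,-0.038,0, 0,0,0,-0.17, 0,0,0,-0.17, 0,0,0,-0.17, 0,0,0,-0.17, 0,0,0,-0.17, 0,0,0,-0.17, 0,0,0,-0.17, 0,0,0,-0.17, 0,0,0,-0.17]' 1 20
python3 - <<'E'
from h import *
w=snap('wrist','w1.png')
for n in ['bung','pot','bung_grip']:
    for m in viewer.masks_of(n,w)[:2]:
        y,x=np.where(m['region']);print(n,round(m['score'],2),np.round(m['position']),m['region'].sum(),x.min(),x.max(),y.min(),y.max(),world(w,m['position'],.066)[:2])
plan([.5555,-.0055,.11],-.34)
E
```

```text
clock: 3.25
eef_pos: [0.5121, -0.0062, 0.2329]
eef_rot: [-2.55, 1.559, 0.302]
contact_force: [0.3, 1.0, -0.7]
width: 0.0853
bung 0.82 [275. 234.] 6603 224 316 189 278 [ 0.55129398 -0.00483688]
pot 0.62 [299. 191.] 2155 223 330 171 280 [ 0.51983599 -0.03432765]
bung_grip 0.57 [271. 232.] 6555 225 317 189 278 [ 0.55397012 -0.00703215]
tcp [ 0.5121 -0.0062  0.2329] jawang 2.843 q6 -1.44 SHIFT [ 0.1234 -0.0127 -0.0401] z-axis [-0.96  0.29 -0.01] tilt [ 0.011  0.003 -1.   ]
TURN 0.041
```

View pics/w1.png

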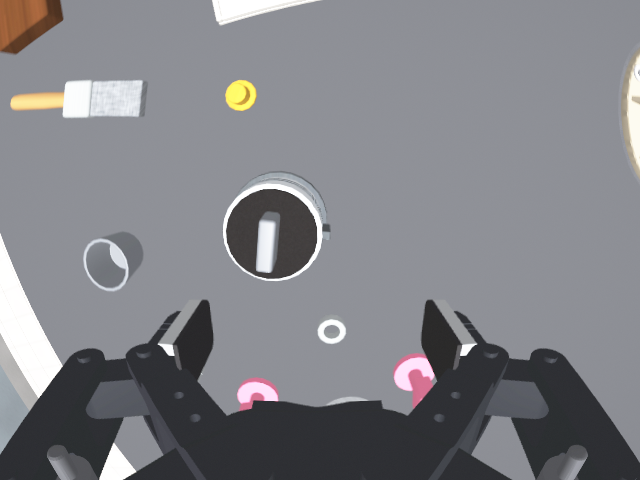

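Wrist view: bung black disc centred near (273,232), grey handle from (270,214) to (264,271), index bar at (327,232) towards the robot.

```bash
python3 - <<'E'
from h import *
w=snap('wrist')
m=viewer.masks_of('bung',w)[0]['region'].astype(np.uint8)
W=ell(w,m,.066);(c,s,a)=cv2.fitEllipse((W*1000).astype(np.float32));print('bung flange',c,s)
h=cv2.cvtColor(np.ascontiguousarray(w['frame']),cv2.COLOR_RGB2GRAY)
k=(h>90)&(cv2.erode(m,np.ones((9,9)))>0)
n,l,st,cc=cv2.connectedComponentsWithStats(k.astype(np.uint8));i=1+st[1:,4].argmax()
ys,xs=np.where(l==i);print(st[i])
br=h[l==i];print(np.percentile(br,[5,25,50,75,95]))
top=(l==i)&(h>np.percentile(br,30))
W=np.array([world(w,u,.1)[:2] for u in np.argwhere(top)[:,::-1].astype(float)]).astype(np.float32)*1000
print('handle top rect',cv2.minAreaRect(W))
b=world(w,(327,232),.04);print('bar',b)
plan([.5555,-.0055,.11],-.34)
E
```

```text
bung flange (555.1455078125, -5.075052261352539) (80.54573059082031, 81.2037353515625)
[ 256  212   24   61 1203]
[106. 129. 225. 241. 247.]
handle top rect ((554.993896484375, -4.95659065246582), (42.53607940673828, 12.983405113220215), 66.64762115478516)
bar [0.50908073 0.01326124 0.04      ]
tcp [ 0.5121 -0.0062  0.2328] jawang 2.844 q6 -1.45 SHIFT [ 0.1233 -0.0126 -0.0401] z-axis [-0.96  0.29 -0.01] tilt [ 0.011  0.003 -1.   ]
TURN 0.042
```

```bash
python3 -m pendant '[0,0,0,0.11, 0.03,-0.006,-0.013,0, 0.03,-0.006,-0.013,0, 0.03,-0.006,-0.013,0, 0.01,0,0,0, 0,0,0,0, 0,0,0,0]' -0.15 20
python3 - <<'E'
from h import *
w=snap('wrist','w2.png')
plan([.555,-.005,.087],-.408)
print(r.observe()['width'])
E
```

```text
clock: 4.42
eef_pos: [0.558, -0.0054, 0.1334]
eef_rot: [-2.539, 1.556, 0.181]
contact_force: [0.1, 1.0, -0.7]
width: 0.036
tcp [ 0.5581 -0.0054  0.1336] jawang 2.72 q6 -1.31 SHIFT [0.0465 0.0013 0.0036] z-axis [-0.91  0.41 -0.01] tilt [ 0.015  0.003 -1.   ]
TURN -0.014
0.036551527592539136
```

View pics/w2.png

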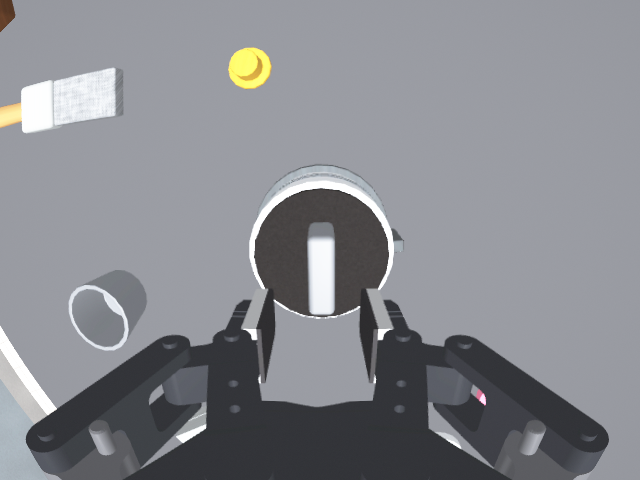

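```bash
python3 -m pendant '[0.025,0.001,0.002,-0.014, 0.025,0,0.002,0, 0.002,0,0,0, 0,0,0.003,0, 0,0,0.003,0, 0,0,0.003,0, 0,0,0.003,0]'
python3 - <<'E'
from h import *
plan([.555,-.005,.08],-.408)
print(r.observe()['contact_force'])
E
```

```text
clock: 5.35
eef_pos: [0.5478, -0.0004, 0.089]
eef_rot: [-2.719, 1.542, 0.015]
contact_force: [-0.1, -0.4, 0.4]
width: 0.0363
tcp [ 5.478e-01 -4.000e-04  8.900e-02] jawang 2.734 q6 -1.31 SHIFT [ 0.0092  0.0015 -0.0082] z-axis [-0.92  0.4  -0.03] tilt [ 0.029  0.    -1.   ]
TURN -0.0
[-0.12768428 -0.41822269  0.40415869]
```

```bash
python3 -m pendant '[0,0,0.003,0, 0,0,0.003,0, 0,0,0.003,0]'; python3 - <<'E'
from h import *
plan([.555,-.005,.08],-.408)
print(r.observe()['contact_force'])
E
```

```text
clock: 5.72
eef_pos: [0.5453, 0.0009, 0.0902]
eef_rot: [-2.847, 1.53, -0.114]
contact_force: [5.7, -3.1, -5.1]
width: 0.0363
tcp [0.5453 0.0009 0.0902] jawang 2.732 q6 -1.31 SHIFT [ 0.0106  0.0016 -0.0108] z-axis [-0.92  0.4  -0.04] tilt [ 0.041 -0.005 -0.999]
TURN -0.001
[ 5.74907574 -3.06241518 -5.08232555]
```

```bash
python3 -m pendant '[0,0,0.012,0, 0,0,0.005,0]'; python3 - <<'E'
from h import *
plan([.555,-.005,.08],-.408)
s=r.observe();print(s['contact_force'],s['width'])
w=snap('wrist','w3.png')
E
```

```text
clock: 5.98
eef_pos: [0.541, 0.0035, 0.0942]
eef_rot: [-2.933, 1.506, -0.203]
contact_force: [4.7, -3.4, -2.9]
width: 0.0366
tcp [0.541  0.0035 0.0942] jawang 2.73 q6 -1.3 SHIFT [ 0.0152  0.0024 -0.0153] z-axis [-0.91  0.4  -0.06] tilt [ 0.063 -0.013 -0.998]
TURN -0.004
[ 4.71250442 -3.36192229 -2.88090482] 0.03662231519856392
```

View pics/w3.png

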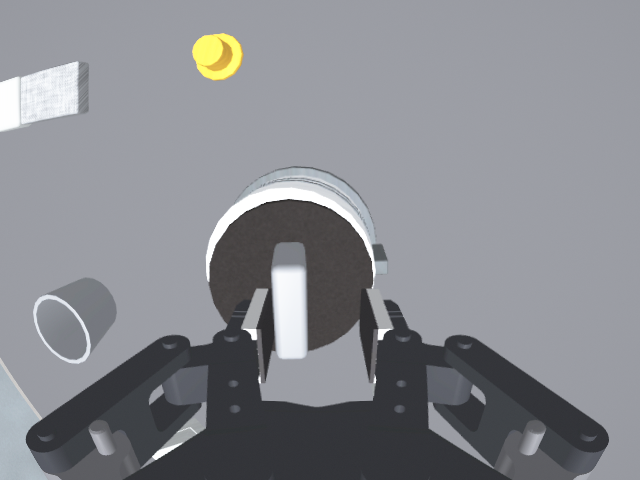

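Wrist view: handle now leaning with the left (far) finger on it at (268,320); white rim shows wider at the far edge (215,240), so the bung is tipped towards the robot. I'll measure the tilt.

```bash
cat > bt.py <<'E'
from h import *
from scipy.optimize import minimize
A=np.linspace(0,2*np.pi,72,endpoint=False)
disc=np.r_[[[41*np.cos(a),41*np.sin(a),z] for z in(12,18) for a in A]]/1000
box=np.array([[x,y,z] for x in(-7,7) for y in(-22,22) for z in(18,52)])/1000
def tilt(p,dt=False):
    m=viewer.masks_of('bung',p)
    if not m: print('none');return
    m=m[0]['region'].astype(np.uint8)
    def sil(v):
        th,dx,dy,dz=v
        M=(R.from_euler('z',-.408)*R.from_euler('y',th)).as_matrix()
        I=np.zeros((480,640),np.uint8)
        for P in(disc,box):
            X=P@M.T+np.array([.555+dx,-.005+dy,.048+dz])
            q=np.array([pix(p,a) for a in X])
            cv2.fillConvexPoly(I,cv2.convexHull(np.round(q*16).astype(np.int32)),1,shift=4,lineType=8)
        return I
    f=lambda v:1-(sil(v)&m).sum()/max(1,(sil(v)|m).sum())
    best=min((minimize(f,[t,0,0,z],method='Nelder-Mead',options=dict(initial_simplex=np.array([[t,0,0,z],[t+.06,0,0,z],[t,.004,0,z],[t,0,.004,z],[t,0,0,z+.004]]),maxiter=150)) for t,z in((-.1,.004),(0,0),(.1,.004))),key=lambda o:o.fun)
    print('tilt,dx,dy,dz',np.round(best.x,4),'1-iou',round(best.fun,3))
E
python3 - <<'E'
from bt import *
tilt(snap('wrist')); tilt(snap('scene'))
E
```

```text
tilt,dx,dy,dz [-0.118   0.0005  0.0018  0.0013] 1-iou 0.111
tilt,dx,dy,dz [-0.1007  0.0027  0.0023  0.0012] 1-iou 0.159
```

```bash
python3 -m pendant '[0.004,0,-0.012,0, 0.004,0.002,-0.012,0, 0,0,0,0]'; python3 - <<'E'
from h import *
plan([.555,-.005,.085],-.408)
s=r.observe();print(s['contact_force'],s['width'])
E
```

```text
clock: 6.6
eef_pos: [0.5633, -0.0084, 0.0872]
eef_rot: [-2.923, 1.508, -0.192]
contact_force: [-0.3, 0.7, -0.4]
width: 0.0359
tcp [ 0.5633 -0.0084  0.0872] jawang 2.73 q6 -1.32 SHIFT [0.0017 0.0002 0.0091] z-axis [-0.91  0.4  -0.06] tilt [ 0.062 -0.012 -0.998]
TURN -0.004
[-0.29068008  0.74362709 -0.3584592 ] 0.035903134351759146
```

```bash
python3 -m pendant '[0,0,-0.008,0, 0.001,0,-0.010,0, 0,0,-0.004,0]'; python3 - <<'E'
from bt import *
plan([.555,-.005,.085],-.408)
s=r.observe();print(s['contact_force'],s['width'])
tilt(snap('wrist')); tilt(snap('scene'))
E
```

```text
clock: 6.98
eef_pos: [0.5701, -0.0117, 0.0839]
eef_rot: [-2.749, 1.537, -0.016]
contact_force: [-7.0, 3.2, 5.6]
width: 0.0366
tcp [ 0.5701 -0.0117  0.0839] jawang 2.733 q6 -1.33 SHIFT [-0.0016 -0.0002  0.0165] z-axis [-0.92  0.4  -0.03] tilt [ 0.034 -0.001 -0.999]
TURN -0.001
[-6.97936811  3.22063036  5.6003242 ] 0.03655891032252795
tilt,dx,dy,dz [ 0.0132  0.0038  0.0004 -0.004 ] 1-iou 0.141
tilt,dx,dy,dz [ 0.0089  0.0036 -0.0003 -0.0023] 1-iou 0.1
```

```bash
python3 -m pendant '[-0.002,0,-0.012,0, -0.001,0,-0.008,0]'; python3 - <<'E'
from bt import *
plan([.555,-.005,.085],-.408)
s=r.observe();print(s['contact_force'],s['width'])
tilt(snap('wrist')); tilt(snap('scene'))
E
```

```text
clock: 7.42
eef_pos: [0.5706, -0.012, 0.0837]
eef_rot: [-1.206, 1.557, 1.531]
contact_force: [-14.7, 7.2, 10.7]
width: 0.0363
tcp [ 0.5706 -0.012   0.0837] jawang 2.737 q6 -1.33 SHIFT [-0.0012 -0.0003  0.0171] z-axis [-0.92  0.39  0.  ] tilt [ 0.001  0.013 -1.   ]
TURN 0.003
[-14.74018707   7.19773896  10.68535034] 0.0363053794770382
tilt,dx,dy,dz [ 0.0367  0.0035  0.0001 -0.0028] 1-iou 0.14
tilt,dx,dy,dz [-0.0063  0.0042 -0.0006 -0.0023] 1-iou 0.12
```

```bash
python3 -m pendant '[-0.004,0,0.004,0, -0.002,0,-0.003,0, 0,0,-0.018,0, 0,0,-0.015,0]'; python3 - <<'E'
from bt import *
plan([.555,-.005,.085],-.408)
s=r.observe();print(s['contact_force'],s['width'])
tilt(snap('wrist','w4.png')); tilt(snap('scene'))
E
```

```text
clock: 8.12
eef_pos: [0.5728, -0.013, 0.0886]
eef_rot: [-0.204, 1.509, 2.539]
contact_force: [-39.5, 16.4, 37.3]
width: 0.0359
tcp [ 0.5728 -0.013   0.0886] jawang 2.743 q6 -1.35 SHIFT [ 0.0047 -0.0004  0.0193] z-axis [-0.92  0.39  0.06] tilt [-0.051  0.035 -0.998]
TURN 0.009
[-39.53098947  16.38168809  37.27366966] 0.03589045779080197
tilt,dx,dy,dz [ 0.05    0.0043  0.0007 -0.003 ] 1-iou 0.135
tilt,dx,dy,dz [ 0.0451  0.0032 -0.001  -0.003 ] 1-iou 0.094
```

View pics/w4.png

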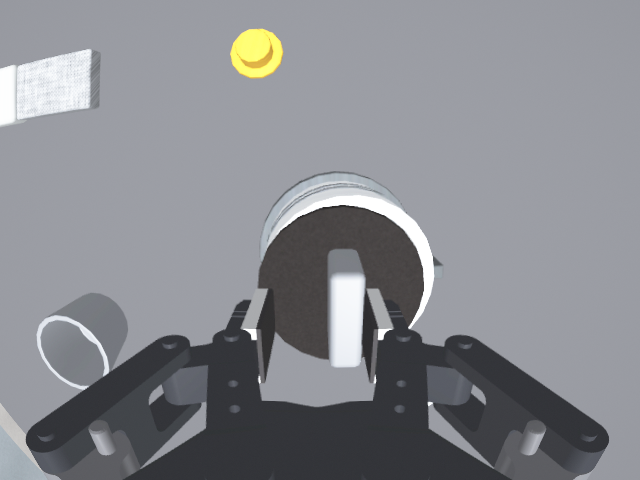

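Wrist view: handle now pushed by the near finger (375,320), white rim showing wider on the robot side (430,250): tipping away but only ~0.05, with the finger dragging it down. I'll add lift.

```bash
python3 -m pendant '[-0.006,0,-0.004,0, -0.006,0,-0.005,0]'; python3 - <<'E'
from bt import *
plan([.555,-.005,.085],-.408)
s=r.observe();print(s['contact_force'],s['width'])
tilt(snap('wrist')); tilt(snap('scene'))
E
```

```text
clock: 8.57
eef_pos: [0.5769, -0.0148, 0.0998]
eef_rot: [-0.163, 1.501, 2.581]
contact_force: [-1.6, 0.4, -0.3]
width: 0.0365
tcp [ 0.5769 -0.0148  0.0998] jawang 2.745 q6 -1.35 SHIFT [ 0.0164 -0.0004  0.023 ] z-axis [-0.92  0.39  0.07] tilt [-0.059  0.037 -0.998]
TURN 0.011
[-1.58952445  0.44248096 -0.26557413] 0.0364895335277452
tilt,dx,dy,dz [ 0.2734 -0.0006  0.0024  0.0075] 1-iou 0.147
tilt,dx,dy,dz [ 0.3397 -0.0164 -0.0113 -0.0078] 1-iou 0.08
```

```bash
python3 - <<'E'
from h import *
w=snap('wrist')['frame'];s=snap('scene')['frame'][170:290,250:410]
m=np.hstack([cv2.resize(w[150:450,150:450],(400,400)),cv2.resize(s,(400,300))[:300].copy() if 0 else cv2.copyMakeBorder(cv2.resize(s,(400,300),interpolation=2),50,50,0,0,0)])
cv2.imwrite('pics/m5.png',m[:,:,::-1])
E
```

```text
(no output)
```

View pics/m5.png

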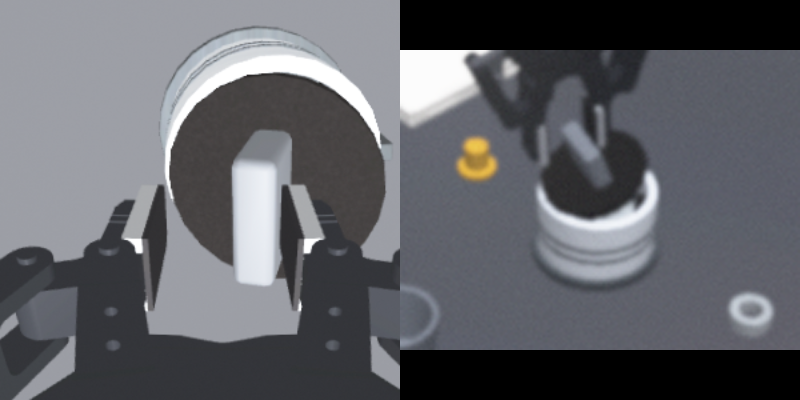

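Mosaic: bung strongly tipped away (handle top to the left/far side, robot-side flange edge raised), still lodged in the mouth. The rock is done; I'll straighten it a bit before gripping.

```bash
python3 -m pendant '[0,0,0.012,0, 0.002,0,0.010,0, 0.002,0,0.008,0, 0.002,0,0.006,0]'; python3 - <<'E'
from bt import *
plan([.555,-.005,.085],-.408)
s=r.observe();print(s['contact_force'],s['width'])
tilt(snap('wrist')); tilt(snap('scene'))
E
```

```text
clock: 9.38
eef_pos: [0.5468, -0.0022, 0.0968]
eef_rot: [-0.209, 1.51, 2.533]
contact_force: [1.8, -0.5, -0.4]
width: 0.0362
tcp [ 0.5468 -0.0022  0.0968] jawang 2.743 q6 -1.34 SHIFT [ 0.0113 -0.0005 -0.0093] z-axis [-0.92  0.39  0.06] tilt [-0.05   0.035 -0.998]
TURN 0.009
[ 1.77104607 -0.46895518 -0.443708  ] 0.036183148078366346
tilt,dx,dy,dz [ 0.1161 -0.0027  0.0033  0.0032] 1-iou 0.135
tilt,dx,dy,dz [ 0.1112 -0.0023  0.0026  0.0034] 1-iou 0.124
```

```bash
python3 -m pendant '[0.003,0,0.007,0, 0.002,0,0.005,0]'; python3 - <<'E'
from bt import *
plan([.555,-.005,.085],-.408)
s=r.observe();print(s['contact_force'],s['width'])
tilt(snap('wrist')); tilt(snap('scene'))
E
```

```text
clock: 9.82
eef_pos: [0.5388, 0.0016, 0.0937]
eef_rot: [-0.248, 1.516, 2.494]
contact_force: [5.3, -2.2, 5.0]
width: 0.0361
tcp [0.5388 0.0016 0.0937] jawang 2.742 q6 -1.33 SHIFT [ 0.0078 -0.0001 -0.0179] z-axis [-0.92  0.39  0.05] tilt [-0.044  0.033 -0.998]
TURN 0.009
[ 5.33199    -2.24166732  4.9767063 ] 0.036138866967368614
tilt,dx,dy,dz [-0.0836 -0.003   0.0029  0.0072] 1-iou 0.148
tilt,dx,dy,dz [-0.1084 -0.0018  0.0022  0.0061] 1-iou 0.141
```

```bash
python3 -m pendant '[0,0,-0.010,0, 0.007,0,0,0, 0.006,0,0,0]'; python3 -m pendant '[0,0,0,0, 0,0,0,0, 0,0,0,0, 0,0,0,0, 0,0,0,0]' -1 60;  python3 - <<'E'
from bt import *
plan([.555,-.005,.085],-.408)
s=r.observe();print(s['contact_force'],s['width'])
tilt(snap('wrist')); tilt(snap('scene'))
E
```

```text
clock: 10.4
eef_pos: [0.5448, -0.0011, 0.0782]
eef_rot: [-0.211, 1.509, 2.53]
contact_force: [0.3, 0.0, 1.0]
width: 0.0362
clock: 11.02
eef_pos: [0.5515, -0.0036, 0.0795]
eef_rot: [-0.279, 1.522, 2.462]
contact_force: [2.2, -1.6, 2.5]
width: 0.0131
tcp [ 0.5515 -0.0036  0.0795] jawang 2.741 q6 -1.34 SHIFT [-0.0057 -0.0001 -0.0035] z-axis [-0.92  0.39  0.05] tilt [-0.038  0.031 -0.999]
TURN 0.008
[ 2.16345931 -1.59229343  2.50481553] 0.013134836257122733
none
tilt,dx,dy,dz [-0.027  -0.0046  0.0025  0.0034] 1-iou 0.228
```

```bash
python3 -m pendant '[-0.01,0,0,0, -0.01,0,0,0, -0.015,0,0,0, -0.02,0,0,0, -0.03,0,0,0, 0,0,0,0]';  python3 - <<'E'
from h import *
plan([.478,-.279,.14],-.408)
s=r.observe();print(s['contact_force'],s['width'])
t=snap('top')
m=viewer.masks_of('tray',t)[0]['region'];W=ell(t,m,.016);print('tray',cv2.minAreaRect((W*1000).astype(np.float32)))
E
```

```text
clock: 11.98
eef_pos: [0.5508, -0.0049, 0.1676]
eef_rot: [-0.213, 1.513, 2.528]
contact_force: [0.4, -0.7, -2.0]
width: 0.013
tcp [ 0.5508 -0.0049  0.1676] jawang 2.742 q6 -1.34 SHIFT [ 0.0218  0.2811 -0.0411] z-axis [-0.92  0.39  0.06] tilt [-0.048  0.033 -0.998]
TURN 0.008
[ 0.36684334 -0.74803742 -2.01839113] 0.012956458939126026
tray ((478.1138916015625, -274.6463317871094), (132.465087890625, 139.61117553710938), 85.60755157470703)
```

```bash
python3 -m pendant '[0,0.04,-0.006,0, 0,0.04,-0.006,0, 0,0.04,-0.006,0, 0,0.04,-0.006,0, 0,0.04,-0.006,0, 0,0.04,-0.006,0, 0,0.04,-0.006,0, 0.02,0,0,0, 0.02,0,0,0]';  python3 - <<'E'
from h import *
plan([.478,-.277,.08],None)
s=r.observe();print(s['contact_force'],s['width'])
w=snap('wrist')['frame'];s=snap('scene')['frame'][100:220,200:360]
m=np.hstack([cv2.resize(w[100:480,100:540],(463,400)),cv2.copyMakeBorder(cv2.resize(s,(400,300),interpolation=2)[:,:337],50,50,0,0,0)])
cv2.imwrite('pics/m6.png',m[:,:,::-1])
E
```

```text
clock: 13.2
eef_pos: [0.4675, -0.2819, 0.1064]
eef_rot: [-0.171, 1.49, 2.573]
contact_force: [-0.8, -0.2, -1.2]
width: 0.0131
tcp [ 0.4675 -0.2819  0.1064] jawang 2.744 q6 -1.86 SHIFT [ 0.0258 -0.0082 -0.0098] z-axis [-0.92  0.39  0.08] tilt [-0.068  0.043 -0.997]
[-0.78838405 -0.19764457 -1.20416316] 0.01310232742999097
```

View pics/m6.png

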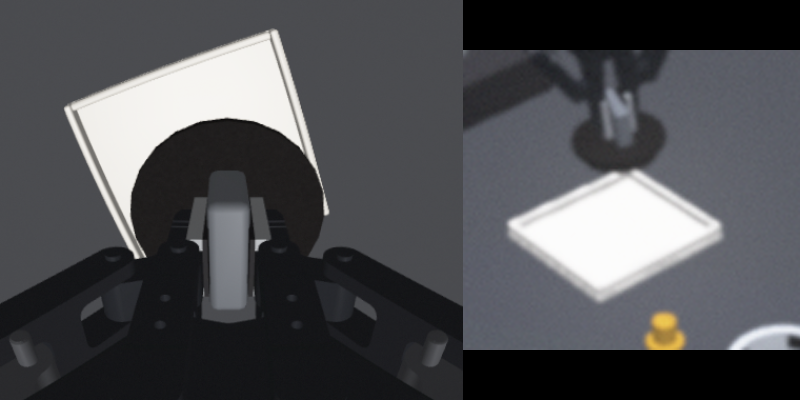

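```bash
python3 -m pendant '[0.03,-0.004,-0.007,0, 0.03,-0.004,-0.007,0, 0.005,0,0,0, 0.004,0,0,0]';  python3 - <<'E'
from h import *
plan([.478,-.277,.03],None)
s=r.observe();print(s['contact_force'],s['width'])
E
```

```text
clock: 13.8
eef_pos: [0.4777, -0.2745, 0.0347]
eef_rot: [-0.177, 1.485, 2.568]
contact_force: [-0.4, 0.4, -0.9]
width: 0.0133
tcp [ 0.4777 -0.2745  0.0347] jawang 2.746 q6 -1.84 SHIFT [ 0.0045  0.0023 -0.0017] z-axis [-0.92  0.38  0.08] tilt [-0.072  0.046 -0.996]
[-0.39398419  0.42246925 -0.93292287] 0.013304767583497072
```

```bash
python3 -m pendant '[0.004,0,0,0, 0.004,0,0,0, 0.004,0,0,0]';  python3 - <<'E'
from h import *
plan([.478,-.277,.03],None)
s=r.observe();print(s['contact_force'],s['moment'],s['width'])
E
```

```text
clock: 14.18
eef_pos: [0.4777, -0.2749, 0.0274]
eef_rot: [-0.17, 1.49, 2.575]
contact_force: [-10.0, 6.5, 36.5]
width: 0.0131
tcp [ 0.4777 -0.2749  0.0274] jawang 2.746 q6 -1.84 SHIFT [-0.0027  0.0018 -0.0009] z-axis [-0.92  0.38  0.08] tilt [-0.068  0.044 -0.997]
[-9.99335425  6.45848066 36.49877909] [1.47365975 1.81917259 0.06484889] 0.013135872809375148
```

```bash
python3 -m pendant '[0.002,0,0,0, 0.002,0,0,0, 0.002,0,0,0, 0.002,0,0,0, 0.002,0,0,0, 0.002,0,0,0]';  python3 - <<'E'
from h import *
plan([.478,-.277,.03],None)
s=r.observe();print(s['contact_force'],s['moment'],s['width'])
E
```

```text
clock: 14.92
eef_pos: [0.4776, -0.2748, 0.0274]
eef_rot: [-0.173, 1.498, 2.573]
contact_force: [-3.4, 2.5, 9.4]
width: 0.0134
tcp [ 0.4776 -0.2748  0.0274] jawang 2.746 q6 -1.84 SHIFT [-0.0027  0.0019 -0.001 ] z-axis [-0.92  0.38  0.07] tilt [-0.061  0.039 -0.997]
[-3.42237596  2.54426712  9.37688279] [0.51787569 0.55393786 0.07594755] 0.013351535993651794
```

```bash
python3 -m pendant '[0.004,0,0,0, 0.004,0,0,0, 0.004,0,0,0, 0.004,0,0,0, 0.004,0,0,0, 0.004,0,0,0, 0.004,0,0,0, 0.004,0,0,0, 0.004,0,0,0, 0.004,0,0,0, 0.004,0,0,0, 0.004,0,0,0]';  python3 - <<'E'
from h import *
plan([.478,-.277,.03],None)
s=r.observe();print(s['contact_force'],s['moment'],s['width'])
E
```

```text
clock: 16.42
eef_pos: [0.4771, -0.2746, 0.0265]
eef_rot: [-0.142, 1.525, 2.606]
contact_force: [-8.4, 4.8, 23.7]
width: 0.0127
tcp [ 0.4771 -0.2746  0.0265] jawang 2.748 q6 -1.84 SHIFT [-0.0036  0.0018 -0.0016] z-axis [-0.92  0.38  0.05] tilt [-0.039  0.023 -0.999]
[-8.35956149  4.77176197 23.69296793] [1.22164065 1.26238737 0.05690993] 0.01265410650749467
```

```bash
python3 -m pendant '[0.004,0,0,0, 0.005,0,0,0, 0.005,0,0,0, 0.005,0,0,0, 0.005,0,0,0, 0.005,0,0,0, 0.005,0,0,0, 0.005,0,0,0, 0.005,0,0,0, 0.005,0,0,0, 0.005,0,0,0, 0.005,0,0,0, 0.005,0,0,0, 0.004,0,0,0]';  python3 - <<'E'
from h import *
plan([.478,-.277,.03],None)
s=r.observe();print(s['contact_force'],s['moment'],s['width'])
E
```

```text
clock: 18.18
eef_pos: [0.4769, -0.275, 0.0257]
eef_rot: [0.106, 1.563, 2.855]
contact_force: [-7.2, 3.9, 20.1]
width: 0.0133
tcp [ 0.4769 -0.275   0.0257] jawang 2.749 q6 -1.85 SHIFT [-0.0043  0.0014 -0.0017] z-axis [-0.92  0.38  0.01] tilt [-0.008  0.002 -1.   ]
[-7.23064197  3.92675068 20.1214796 ] [1.36335128 1.26434618 0.154605  ] 0.013314480054466785
```

```bash
python3 -m pendant '[-0.001,0,0,0, 0,0,0,0, 0,0,0,0]' 0.2 20; python3 -m pendant '[-0.02,0,0,0, -0.03,0,0,0, -0.03,0,0,0, -0.03,0,0,0, -0.03,0,0,0]';  python3 - <<'E'
from h import *
plan([.535,.26,.17],None)
w=snap('wrist')['frame'];s=snap('scene')['frame'][130:220,200:320]
m=np.hstack([cv2.resize(w,(440,330)),cv2.copyMakeBorder(cv2.resize(s,(360,270),interpolation=2),30,30,0,0,0)])
cv2.imwrite('pics/m7.png',m[:,:,::-1])
E
```

```text
clock: 18.55
eef_pos: [0.4781, -0.2762, 0.0293]
eef_rot: [0.58, 1.567, -2.954]
contact_force: [0.7, 0.7, -0.3]
width: 0.0515
clock: 19.18
eef_pos: [0.4767, -0.2748, 0.1676]
eef_rot: [-0.033, 1.557, 2.715]
contact_force: [0.2, -0.1, -0.3]
width: 0.0512
tcp [ 0.4767 -0.2748  0.1676] jawang 2.749 q6 -1.84 SHIFT [-1.000e-04 -5.163e-01  1.509e-01] z-axis [-0.92  0.38  0.01] tilt [-0.012  0.006 -1.   ]
```

View pics/m7.png

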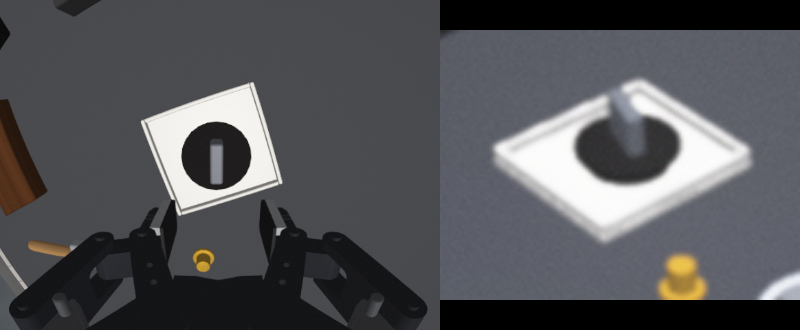

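Bung stands upright in the tray (wrist view (216,155) in the mosaic).

```bash
python3 -m pendant '[0,-0.043,0.0126,0, 0,-0.043,0.0126,0, 0,-0.043,0.0126,0, 0,-0.043,0.0126,0, 0,-0.043,0.0126,0, 0,-0.043,0.0126,0, 0,0,0,0]' 0.2
python3 - <<'E'
from h import *
w=snap('wrist','w8.png')
for m in viewer.masks_of('pot',w)[:2]:
    print(m['score'],m['position'],m['region'].sum())
w2=snap('wrist')
E
python3 -m pendant '[0,-0.043,0.0126,0, 0,-0.043,0.0126,0, 0,-0.043,0.0126,0, 0,-0.043,0.0126,0, 0,-0.043,0.0126,0, 0,-0.043,0.0126,0, 0,0,0,-0.172, 0,0,0,-0.172, 0,0,0,-0.172, 0,0,0,-0.172, 0,0,0,-0.172, 0,0,0,0]' 0.2
python3 - <<'E'
from h import *
plan([.556,.28,.17],.466)
w=snap('wrist','w9.png')
for n in['press','saucer']:
  for m in viewer.masks_of(n,w)[:4]:
    y,x=np.where(m['region']);print(n,round(m['score'],2),np.round(m['position']),m['region'].sum(),x.min(),x.max(),y.min(),y.max(),np.round(world(w,m['position'],.05)[:2],3))
E
```

```text
clock: 20.15
eef_pos: [0.5069, -0.0021, 0.1622]
eef_rot: [0.15, 1.555, 2.895]
contact_force: [-1.2, -0.7, -0.6]
width: 0.0512
0.57 [257.8, 250.3] 12846
clock: 21.8
eef_pos: [0.5498, 0.25, 0.1573]
eef_rot: [-0.375, 1.555, -3.063]
contact_force: [-0.1, -0.5, 0.3]
width: 0.0515
tcp [0.5498 0.25   0.1573] jawang -2.688 q6 -1.73 SHIFT [-0.0129 -0.0243 -0.0185] z-axis [-0.9  -0.44  0.01] tilt [-0.016 -0.001 -1.   ]
TURN -0.012
press 0.9 [434. 258.] 4822 394 481 214 304 [0.463 0.225]
press 0.78 [291. 266.] 4401 260 322 221 320 [0.555 0.276]
press 0.77 [370. 356.] 1984 350 390 315 398 [0.466 0.319]
press 0.74 [206. 116.] 4786 162 251 74 148 [0.652 0.205]
saucer 0.72 [305. 226.] 4203 240 342 202 298 [0.559 0.245]
```

View pics/w9.png

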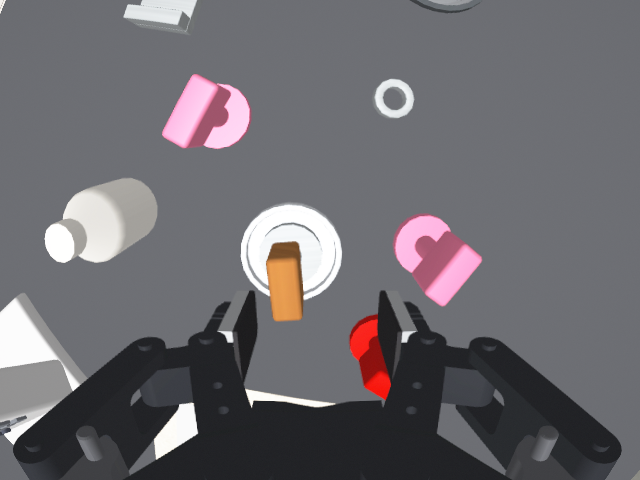

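Wrist view: brown-handled press in its saucer at (288,280), pink ones at (205,115) and (435,260), red at (375,355).

```bash
python3 - <<'E'
from h import *
w=snap('wrist');f=np.ascontiguousarray(w['frame'])
H=cv2.cvtColor(f,cv2.COLOR_RGB2HSV)
k=((H[...,0]>5)&(H[...,0]<22)&(H[...,1]>130)&(H[...,2]>60)).astype(np.uint8)
k[:,:240]=0;k[:,340:]=0;k[:200]=0;k[335:]=0
v=H[...,2][k>0];print(np.percentile(v,[5,20,35,50,75,95]))
for row in (248,256,262,268,280,300,316): print(row,H[row,270:304:6,2])
thr,_=cv2.threshold(v.reshape(-1,1),0,255,cv2.THRESH_OTSU);print(thr)
top=(k>0)&(H[...,2]>thr)
W=np.array([world(w,u,.086)[:2] for u in np.argwhere(top)[:,::-1].astype(float)]).astype(np.float32)*1000
rc=cv2.minAreaRect(W);print('top',rc)
# foot disc/saucer white rim
m=viewer.masks_of('saucer',w)[0]['region']
ww=ell(w,m,.012);print('saucer',cv2.fitEllipse((ww*1000).astype(np.float32)))
for d in(.0,.5236): print(d)
plan([.556,.28,.12],.466)
E
```

```text
[114. 123. 208. 225. 230. 234.]
248 [165 113 115 120 124 232]
256 [121 128 131 141 134 124]
262 [228 233 235 229 212 150]
268 [233 233 233 229 219 122]
280 [224 232 234 229 226 112]
300 [144 230 231 229 225 165]
316 [117 230 229 228 225 195]
173.0
top ((556.1921997070312, 279.5467529296875), (18.55947494506836, 42.03723907470703), 29.924745559692383)
saucer ((556.0198364257812, 279.1553955078125), (77.11450958251953, 77.83869171142578), 21.310529708862305)
0.0
0.5236
tcp [0.5493 0.2512 0.1576] jawang -2.686 q6 -1.73 SHIFT [ 0.0375 -0.0227 -0.0192] z-axis [-0.9  -0.44  0.01] tilt [-0.016 -0.001 -1.   ]
TURN -0.011
```

```bash
python3 -m pendant '[0,0,0,-0.067, 0.02,-0.01,-0.011,0, 0.02,-0.01,-0.011,0, 0,0,0,0]'
python3 - <<'E'
from h import *
plan([.556,.2795,.05],.522)
E
```

```text
clock: 22.55
eef_pos: [0.558, 0.2818, 0.1137]
eef_rot: [-0.463, 1.554, -3.085]
contact_force: [-0.3, 0.3, 0.4]
width: 0.0512
tcp [0.558  0.2818 0.1137] jawang -2.622 q6 -1.75 SHIFT [0.0637 0.0015 0.0019] z-axis [-0.87 -0.5   0.01] tilt [-0.016 -0.001 -1.   ]
TURN -0.003
```

```bash
python3 -m pendant '[0.03,0.0015,0.002,0, 0.03,0,0,0, 0.0035,0,0,0, 0,0,0,0]'
python3 -m pendant '[0,0,0,0, 0,0,0,0, 0,0,0,0, 0,0,0,0]' -1 60
python3 - <<'E'
from h import *
plan([.556,.2795,.05],.522);s=r.observe();print(s['contact_force'],s['width'])
E
```

```text
clock: 23.05
eef_pos: [0.5559, 0.2808, 0.0484]
eef_rot: [-0.42, 1.554, -3.042]
contact_force: [-0.6, 0.0, 0.8]
width: 0.0511
clock: 23.55
eef_pos: [0.557, 0.2811, 0.051]
eef_rot: [-0.464, 1.557, -3.086]
contact_force: [-0.0, 0.6, -4.9]
width: 0.0187
tcp [0.557  0.2811 0.051 ] jawang -2.623 q6 -1.75 SHIFT [0.001  0.0009 0.0017] z-axis [-0.87 -0.5   0.01] tilt [-0.014 -0.001 -1.   ]
TURN -0.003
[-0.03679888  0.61157317 -4.94946606] 0.018749223280464706
```

```bash
python3 -m pendant '[0.004,0,0,0, 0.004,0,0,0, 0.004,0,0,0, 0.004,0,0,0, 0.004,0,0,0, 0.004,0,0,0]' -1 90
python3 - <<'E'
from h import *
plan([.556,.2795,.05],.522);s=r.observe();print(s['contact_force'],s['moment'],s['width'])
E
```

```text
clock: 24.3
eef_pos: [0.5568, 0.281, 0.0504]
eef_rot: [-1.038, 1.568, 2.623]
contact_force: [-8.4, -4.4, 20.5]
width: 0.0186
tcp [0.5568 0.281  0.0504] jawang -2.622 q6 -1.75 SHIFT [0.0004 0.0009 0.0014] z-axis [-0.87 -0.5   0.  ] tilt [-0.003  0.002 -1.   ]
TURN -0.002
[-8.42924356 -4.43198205 20.47032153] [-0.6683511   1.86112275  0.01566388] 0.018571021004533814
```

```bash
python3 -m pendant '[-0.015,0,0,0, -0.03,0,0,0, -0.03,0,0,0, -0.03,0,0,0, 0,0,0,0]'
python3 - <<'E'
from h import *
plan([.5555,-.004,.151],None);s=r.observe();print(s['contact_force'],s['width'])
w=snap('wrist')
f=cv2.imread('pics/w8.png')
T=np.eye(4);T[:3,:3]=R.from_euler('xyz',[.15,1.555,2.895]).as_matrix();T[:3,3]=[.5069,-.0021,.1622]
w['pose']=T@np.array(w['mount'])
g=cv2.cvtColor(f,cv2.COLOR_BGR2GRAY)
# radial search of bright rim top about predicted centre
c=np.array([.555,-.005]);best=[]
for cx in np.arange(-6,6.1,.5):
  for cy in np.arange(-6,6.1,.5):
    v=[]
    for a in np.linspace(0,2*np.pi,90,endpoint=False):
        u=pix(w,[c[0]+cx/1000+.0415*np.cos(a),c[1]+cy/1000+.0415*np.sin(a),.06])
        x,y=np.round(u).astype(int)
        if 0<=x<640 and 0<=y<480: v.append(float(g[y,x]))
    best.append((np.mean(v),cx,cy))
best.sort(reverse=True);print(best[:6])
E
```

```text
clock: 24.92
eef_pos: [0.557, 0.2807, 0.1594]
eef_rot: [-1.038, 1.567, 2.623]
contact_force: [-0.1, 0.9, -3.6]
width: 0.0189
tcp [0.557  0.2807 0.1594] jawang -2.622 q6 -1.75 SHIFT [0.0079 0.2464 0.1426] z-axis [-0.87 -0.5   0.  ] tilt [-0.003  0.002 -1.   ]
[-0.06910051  0.86247146 -3.56339659] 0.018877716330375955
[(np.float64(237.1), np.float64(0.0), np.float64(-1.5)), (np.float64(236.98888888888888), np.float64(-0.5), np.float64(-0.5)), (np.float64(236.98888888888888), np.float64(-0.5), np.float64(-1.0)), (np.float64(236.9), np.float64(0.0), np.float64(-1.0)), (np.float64(236.82222222222222), np.float64(-2.0), np.float64(1.0)), (np.float64(236.6), np.float64(-0.5), np.float64(-1.5))]
```

```bash
python3 -m pendant '[0,0.035,0.0205,0, 0,0.035,0.0205,0, 0,0.035,0.0205,0, 0,0.035,0.0205,0, 0,0.035,0.0205,0, 0,0.035,0.0205,0, 0,0.035,0.0205,0, 0,0,0,0]'
python3 - <<'E'
from h import *
plan([.5545,-.0047,.115],None);s=r.observe();print(s['contact_force'],s['width'])
E
```

```text
clock: 25.98
eef_pos: [0.5451, -0.0115, 0.1403]
eef_rot: [-0.525, 1.542, 3.138]
contact_force: [-0.6, 0.7, -3.8]
width: 0.019
tcp [ 0.5451 -0.0115  0.1403] jawang -2.62 q6 -2.26 SHIFT [ 0.025  -0.0009 -0.0122] z-axis [-0.87 -0.5   0.02] tilt [-0.029  0.    -1.   ]
[-0.57109134  0.685755   -3.76648045] 0.019016871691174293
```

```bash
python3 -m pendant '[0,-0.019,0.029,0, 0,-0.019,0.029,0, 0,-0.019,0.029,0, 0.025,0,0,0, 0.025,0,0,0, 0.025,0,0,0, 0.01,0,0,0, 0.005,0,0,0]'
python3 - <<'E'
from h import *
plan([.44,-.005,.0464],None);s=r.observe();print(s['contact_force'],s['width'])
E
```

```text
clock: 26.98
eef_pos: [0.4289, -0.0001, 0.0467]
eef_rot: [-0.619, 1.531, 3.048]
contact_force: [-23.9, 1.1, 91.0]
width: 0.0191
tcp [ 4.289e-01 -1.000e-04  4.670e-02] jawang -2.616 q6 -2.28 SHIFT [-0.0001  0.0098 -0.0071] z-axis [-0.86 -0.5   0.03] tilt [-0.04   0.004 -0.999]
[-23.89720727   1.09699573  90.96104356] 0.019105831845954893
```

```bash
python3 -m pendant '[0.001,0,0,0, 0.003,0,0,0, 0.004,0,0,0, 0.004,0,0,0, 0.004,0,0,0, 0.004,0,0,0, 0.004,0,0,0, 0.004,0,0,0, 0.004,0,0,0, 0.004,0,0,0, 0.004,0,0,0]'
python3 - <<'E'
from h import *
plan([.44,-.005,.0464],None);s=r.observe();print(s['contact_force'],s['moment'],s['width'])
E
```

```text
clock: 28.35
eef_pos: [0.429, 0.0003, 0.0467]
eef_rot: [-0.211, 1.546, -2.823]
contact_force: [-14.6, 0.3, 43.4]
width: 0.0187
tcp [4.29e-01 3.00e-04 4.67e-02] jawang -2.611 q6 -2.28 SHIFT [ 0.0001  0.0101 -0.0068] z-axis [-0.86 -0.51  0.02] tilt [-0.024 -0.008 -1.   ]
[-14.58902327   0.31826029  43.39014451] [ 0.45280181  3.18852081 -0.07319948] 0.018741190641195428
```

```bash
python3 -m pendant '[0.004,0,0,0, 0.004,0,0,0, 0.004,0,0,0, 0.004,0,0,0, 0.004,0,0,0, 0.004,0,0,0, 0.004,0,0,0, 0.004,0,0,0, 0.004,0,0,0, 0.004,0,0,0, 0.004,0,0,0, 0,0,0,0]'
python3 - <<'E'
from h import *
plan([.5545,-.0047,.14],None);s=r.observe();print(s['contact_force'],s['moment'],s['width'])
E
```

```text
clock: 29.85
eef_pos: [0.4292, 0.0007, 0.0478]
eef_rot: [0.751, 1.553, -1.856]
contact_force: [1.1, -0.4, -3.2]
width: 0.019
tcp [0.4292 0.0007 0.0478] jawang -2.607 q6 -2.28 SHIFT [-0.0927  0.0697 -0.1038] z-axis [-0.86 -0.51  0.01] tilt [-0.005 -0.018 -1.   ]
[ 1.13713851 -0.4164772  -3.18347449] [ 0.0053705  -0.02316424  0.0213161 ] 0.01898741391952598
```

```bash
python3 -m pendant '[-0.023,0,0,0, -0.023,0,0,0, -0.023,0,0,0, -0.023,0,0,0, 0,0.014,-0.021,0, 0,0.014,-0.021,0, 0,0.014,-0.021,0, 0,0.014,-0.021,0, 0,0.014,-0.021,0, 0,0,0,0]'
python3 - <<'E'
from h import *
plan([.5545,-.0047,.112],None);s=r.observe();print(s['contact_force'],s['width'])
E
```

```text
clock: 31.1
eef_pos: [0.5594, -0.0013, 0.1366]
eef_rot: [0.48, 1.554, -2.124]
contact_force: [-0.3, -0.7, -3.3]
width: 0.0186
tcp [ 0.5594 -0.0013  0.1366] jawang -2.604 q6 -2.25 SHIFT [0.0247 0.0002 0.0055] z-axis [-0.86 -0.51  0.02] tilt [-0.009 -0.015 -1.   ]
[-0.3199936  -0.73831391 -3.3353978 ] 0.018611997584320455
```

```bash
python3 -m pendant '[0.012,0,0.003,0, 0.012,0,0.0025,0, 0,0,0,0]'
python3 - <<'E'
from h import *
plan([.5545,-.0047,.112],None);s=r.observe();print(s['contact_force'],s['width'])
w=snap('wrist')['frame'];s=snap('scene')['frame'][180:270,270:390]
m=np.hstack([cv2.resize(w[60:460,120:520],(400,400)),cv2.copyMakeBorder(cv2.resize(s,(400,300),interpolation=2),50,50,0,0,0)])
cv2.imwrite('pics/m10.png',m[:,:,::-1])
E
```

```text
clock: 31.48
eef_pos: [0.5509, -0.004, 0.1089]
eef_rot: [0.224, 1.551, -2.38]
contact_force: [-0.3, 0.4, -4.0]
width: 0.0189
tcp [ 0.5509 -0.004   0.1089] jawang -2.604 q6 -2.25 SHIFT [-0.0031  0.0025 -0.0026] z-axis [-0.86 -0.51  0.02] tilt [-0.014 -0.014 -1.   ]
[-0.25603721  0.38289897 -4.01761873] 0.018945388122745207
```

View pics/m10.png

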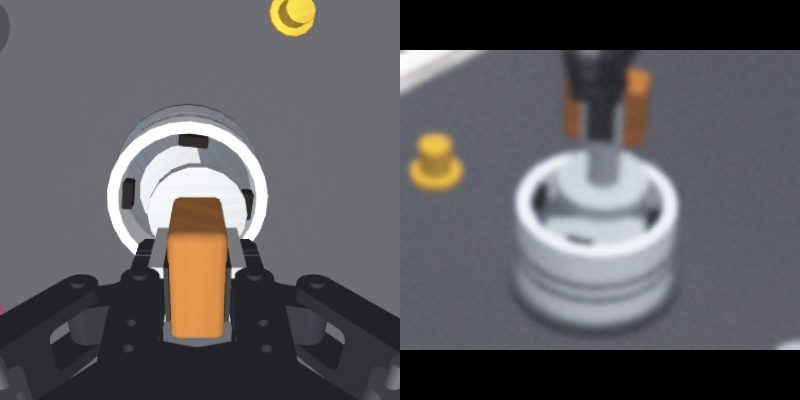

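Mosaic: foot disc at about (197,215) just above the mouth, rim centre about (187,200): the foot seems a few mm off centre; I'll compute it.

```bash
python3 - <<'E'
from h import *
from scipy.optimize import least_squares
w=snap('wrist');s=r.observe();zf=s['eef_pos'][2]-.0467
g=w['frame'].astype(int).mean(2)
print('rim est',[np.round(world(w,u,.06)[:2],4) for u in((227,260),(387,260),(307,181))])
# fits: circle tangency. distance of image-extreme points
def fit(pts,rad,z):
    P=np.array([world(w,u,z)[:2] for u in pts]);o=least_squares(lambda c:np.hypot(*(P-c).T)-rad,P.mean(0)+[0,.0]);return o.x,o.fun
print('rim',fit([(227,260),(387,260),(307,181)],.045,.06))
print('foot',fit([(268,270),(367,270),(317,227)],.026,zf+.01))
M=R.from_euler('xyz',s['eef_rot']).as_matrix();print('tcp',s['eef_pos'],'foot under tcp by axis',s['eef_pos']+M[:,0]*.0467)
print('y',M[:,1],'z',M[:,2])
for row in(262,268,275):
    l=g[row,255:285];print(row,l.astype(int)); print(g[row,352:385].astype(int))
E
```

```text
rim est [array([0.5958, 0.0169]), array([ 0.5192, -0.0283]), array([ 0.5794, -0.0431])]
rim (array([ 0.55662209, -0.00421207]), array([-5.10519926e-04, -5.10637559e-04,  3.92650961e-05]))
foot (array([ 0.55062206, -0.0051072 ]), array([-2.94753494e-04, -2.93324026e-04,  7.76678121e-05]))
tcp [ 0.55285838 -0.00412684  0.11080602] foot under tcp by axis [ 0.55235854 -0.0047924   0.06411343]
y [ 0.51255897 -0.85862548  0.00675202] z [-0.85858531 -0.51240529  0.01649494]
262 [ 26  72 120 126 128 129 126 127 164 222 240 239 239 240 241 246 247 247
 247 247 247 247 247 247 246 246 246 246 246 246]
[237 237 236 237 235 236 236 236 236 235 235 235 220 153  44  47  48  47
  46  46  44  43 112 156 170 207 249 254 255 255 254 254 253]
268 [124 126 125 125 125 126 125 125 125 126 156 230 239 228 247 247 247 247
 247 247 247 246 246 246 246 246 246 247 246 246]
[241 241 240 240 240 240 239 239 239 239 239 239 239 220 133  48  47  45
  48  49  44 107 154 163 181 246 254 255 255 254 254 253 253]
275 [128 125 124 124 123 125 126 125 124 124 123 129 177 243 243 243 243 243
 243 243 243 243 243 243 243 242 243 242 243 243]
[236 236 236 236 236 236 235 235 235 235 235 234 234 235 215 118  46  46
  45  44 125 157 164 187 251 254 254 254 254 254 253 253 252]
```

```bash
python3 -m pendant '[0,0.001,-0.004,0, 0,0,0,0]'
python3 - <<'E'
from h import *
plan([.556,-.0037,.09],None)
w=snap('wrist');plan([.556,-.0037,.09],None)
g=w['frame'].astype(int).mean(2)
print('black gaps row 262: L',g[262,225:275].astype(int),'R',g[262,355:400].astype(int))
E
```

```text
clock: 31.88
eef_pos: [0.5579, -0.0029, 0.1119]
eef_rot: [0.513, 1.554, -2.09]
contact_force: [0.3, 0.3, -4.3]
width: 0.0192
tcp [ 0.5579 -0.0029  0.1119] jawang -2.604 q6 -2.25 SHIFT [ 0.0219 -0.0005  0.0017] z-axis [-0.86 -0.51  0.01] tilt [-0.008 -0.015 -1.   ]
tcp [ 0.5577 -0.003   0.1118] jawang -2.604 q6 -2.25 SHIFT [ 0.0219 -0.0004  0.0015] z-axis [-0.86 -0.51  0.01] tilt [-0.009 -0.015 -1.   ]
black gaps row 262: L [115 114 114 114 114 115 114 114 114 114 115 114 115 115 114 170 252 254
 255 255 255 255 255 255 255 252 225 159 154 150  57  48  48  47  46  46
  48  48  47  42  29  59 131 131 223 247 248 249 248 248] R [239 238 239 238 238 238 237 238 237 227 181 121 121 123 121 100  41  30
  32  41  48  48  49  48  47  46  48  49  67 168 172 188 246 254 255 255
 255 254 254 253 252 251 239 111 115]
```

```bash
python3 -m pendant '[0.01,0,0,0, 0.01,0,0,0, 0.004,0,0,0]'
python3 - <<'E'
from h import *
plan([.557,-.0035,.0747],None);s=r.observe();print(s['contact_force'],s['width'])
E
```

```text
clock: 32.3
eef_pos: [0.5578, -0.0032, 0.0865]
eef_rot: [0.533, 1.554, -2.07]
contact_force: [0.4, 0.8, -1.8]
width: 0.0195
tcp [ 0.5578 -0.0032  0.0865] jawang -2.603 q6 -2.25 SHIFT [ 0.0118 -0.0002  0.0006] z-axis [-0.86 -0.51  0.01] tilt [-0.008 -0.014 -1.   ]
[ 0.3698498  0.8033109 -1.7765894] 0.01947176916565309
```

```bash
python3 -m pendant '[0.004,0,0,0, 0.004,0,0,0, 0.004,0,0,0, 0.004,0,0,0]'
python3 - <<'E'
from h import *
plan([.557,-.0035,.0747],None);s=r.observe();print(s['contact_force'],s['moment'],s['width'])
E
```

```text
clock: 32.8
eef_pos: [0.5581, -0.0032, 0.0739]
eef_rot: [0.695, 1.555, -1.907]
contact_force: [-4.9, 1.8, 22.0]
width: 0.0182
tcp [ 0.5581 -0.0032  0.0739] jawang -2.603 q6 -2.25 SHIFT [-0.0008 -0.0003  0.0011] z-axis [-0.86 -0.51  0.01] tilt [-0.005 -0.014 -1.   ]
[-4.91893476  1.81786948 21.95589723] [ 0.23154858  1.46446074 -0.06616124] 0.018166963940772166
```

```bash
python3 -m pendant '[0.005,0,0,0, 0.005,0,0,0, 0.005,0,0,0, 0.005,0,0,0]'
python3 - <<'E'
from h import *
plan([.557,-.0035,.0747],None);s=r.observe();print(s['contact_force'],s['moment'],s['width'])
E
```

```text
clock: 33.3
eef_pos: [0.5581, -0.0031, 0.0735]
eef_rot: [1.29, 1.553, -1.312]
contact_force: [-11.8, 2.2, 32.8]
width: 0.0186
tcp [ 0.5581 -0.0031  0.0735] jawang -2.601 q6 -2.25 SHIFT [-0.0012 -0.0001  0.0011] z-axis [-0.86 -0.51  0.  ] tilt [ 0.005 -0.017 -1.   ]
[-11.7598773    2.20101667  32.79078367] [ 0.41633403  3.22960622 -0.11532124] 0.018648434142635614
```

```bash
python3 -m pendant '[-0.004,0,0,0, -0.01,0,0,0, -0.02,0,0,0, -0.03,0,0,0, -0.03,0,0,0]'
python3 - <<'E'
from h import *
plan([.557,-.0035,.0747],None)
E
python3 -m pendant '[0,-0.035,-0.0205,0, 0,-0.035,-0.0205,0, 0,-0.035,-0.0205,0, 0,-0.035,-0.0205,0, 0,-0.035,-0.0205,0, 0,-0.035,-0.0205,0, 0,-0.034,-0.02,0, 0,0,0,0]'
python3 - <<'E'
from h import *
plan([.5568,.281,.09],None)
t=snap('top');c=pix(t,[.556,-.004,.06]).astype(int)
cv2.imwrite('pics/potc.png',cv2.resize(t['frame'][c[1]-35:c[1]+35,c[0]-35:c[0]+35,::-1],(500,500),interpolation=2))
E
```

```text
clock: 33.92
eef_pos: [0.5555, -0.0015, 0.1679]
eef_rot: [0.957, 1.553, -1.645]
contact_force: [0.5, 0.2, -4.1]
width: 0.0192
tcp [ 0.5555 -0.0015  0.1679] jawang -2.602 q6 -2.25 SHIFT [ 0.0932  0.0012 -0.0012] z-axis [-0.86 -0.51  0.01] tilt [-0.001 -0.017 -1.   ]
clock: 34.92
eef_pos: [0.5569, 0.2883, 0.1617]
eef_rot: [1.069, 1.551, -1.537]
contact_force: [0.1, -0.8, -3.6]
width: 0.0189
tcp [0.5569 0.2883 0.1617] jawang -2.606 q6 -1.75 SHIFT [0.0718 0.0049 0.0031] z-axis [-0.86 -0.51  0.01] tilt [ 0.001 -0.02  -1.   ]
```

```bash
python3 -m pendant '[0.025,0.003,0.002,0, 0.025,0.002,0.001,0, 0.025,0,0,0, 0.015,0,0,0, 0,0,0,0]'
python3 - <<'E'
from h import *
plan([.5568,.281,.0507],None);s=r.observe();print(s['contact_force'])
E
```

```text
clock: 35.6
eef_pos: [0.5578, 0.274, 0.0687]
eef_rot: [1.002, 1.547, -1.61]
contact_force: [0.3, -0.1, -3.1]
width: 0.0188
tcp [0.5578 0.274  0.0687] jawang -2.613 q6 -1.76 SHIFT [ 0.0179 -0.0069 -0.0029] z-axis [-0.86 -0.5   0.01] tilt [-0.001 -0.024 -1.   ]
[ 0.27752474 -0.10987857 -3.05035505]
```

```bash
python3 -m pendant '[0,-0.006,-0.003,0, 0.006,0,0,0, 0.005,0,0,0, 0,0,0,0]'
python3 - <<'E'
from h import *
plan([.5568,.281,.0507],None);s=r.observe();print(s['contact_force'])
E
```

```text
clock: 36.1
eef_pos: [0.5594, 0.2814, 0.0598]
eef_rot: [1.204, 1.548, -1.409]
contact_force: [0.3, -0.2, -4.4]
width: 0.0189
tcp [0.5594 0.2814 0.0598] jawang -2.613 q6 -1.75 SHIFT [ 0.0091 -0.0011  0.0024] z-axis [-0.86 -0.5   0.01] tilt [ 0.004 -0.022 -1.   ]
[ 0.28831321 -0.23393811 -4.36647071]
```

```bash
python3 -m pendant '[0.004,0,0.002,0, 0.003,0,0,0, 0.003,0,0,0, 0.002,0,0,0]'
python3 - <<'E'
from h import *
plan([.5568,.281,.0507],None);s=r.observe();print(s['contact_force'])
E
```

```text
clock: 36.6
eef_pos: [0.5582, 0.2802, 0.0509]
eef_rot: [1.328, 1.548, -1.285]
contact_force: [-5.4, -3.0, 14.3]
width: 0.0191
tcp [0.5582 0.2802 0.0509] jawang -2.612 q6 -1.75 SHIFT [ 0.0002 -0.0015  0.0008] z-axis [-0.86 -0.5   0.01] tilt [ 0.006 -0.021 -1.   ]
[-5.37961902 -2.95261794 14.34268969]
```

```bash
python3 -m pendant '[0.001,0,0,0, 0,0,0,0]'; python3 -m pendant '[0,0,0,0, 0,0,0,0, 0,0,0,0, -0.015,0,0,0, -0.03,0,0,0, -0.04,0,0,0, -0.04,0,0,0, -0.03,0,0,0, 0,0,0,0]' 0.1 20
python3 - <<'E'
from h import *
w=snap('wrist')['frame'];t=snap('top');c=pix(t,[.556,-.004,.06]).astype(int)
a=cv2.resize(w,(400,300));b=t['frame'][c[1]-35:c[1]+35,c[0]-35:c[0]+35];b=cv2.resize(b,(200,200),interpolation=2)
d=cv2.resize(t['frame'][150:360,160:520],(400,233));s=snap('scene')['frame'][190:350,290:503]
S=cv2.resize(s,(400,300),interpolation=2)
e=np.zeros((233,400,3),np.uint8);e[:200,100:300]=b
cv2.imwrite('pics/m12.png',np.vstack([np.hstack([a,S]),np.hstack([d,e])])[:,:,::-1])
for n,z in [('ring_gauge',.01),('bush',.02),('vblock',.03),('grey_cup',.05),('brush',.01),('cleaner',.1),('press',.09)]:
    for m in viewer.masks_of(n,t)[:3]:print(n,round(m['score'],2),np.round(world(t,m['position'],z)[:2],3))
E
```

```text
clock: 36.85
eef_pos: [0.5581, 0.2803, 0.0512]
eef_rot: [1.362, 1.549, -1.25]
contact_force: [0.0, 0.3, -4.1]
width: 0.0189
clock: 37.98
eef_pos: [0.5589, 0.2841, 0.2168]
eef_rot: [1.684, 1.547, -0.929]
contact_force: [-0.0, 0.0, -0.3]
width: 0.0466
ring_gauge 0.68 [0.546 0.139]
bush 0.52 [ 0.548 -0.132]
vblock 0.61 [0.738 0.136]
vblock 0.43 [0.561 0.249]
vblock 0.2 [ 0.723 -0.204]
grey_cup 0.95 [ 0.747 -0.019]
grey_cup 0.21 [ 0.555 -0.002]
brush 0.62 [ 0.723 -0.205]
cleaner 0.65 [ 0.492 -0.253]
cleaner 0.62 [0.687 0.292]
press 0.92 [0.458 0.306]
press 0.63 [0.463 0.215]
press 0.59 [0.563 0.264]
```

View pics/m12.png

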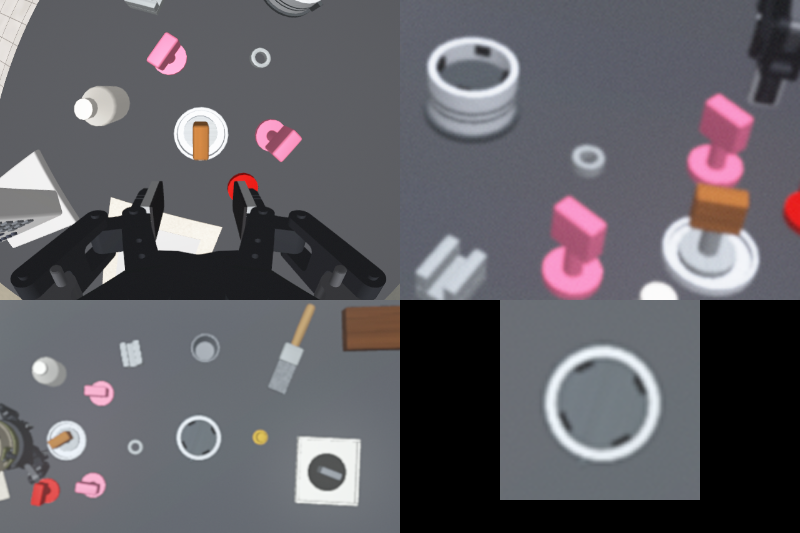

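The final mosaic shows the press upright in its saucer, the bung upright in the tray, the plate evenly down in the pot, and the bystanders in place.

```bash
python3 -c "
from rig import job;print(job.finish_job())"
```

```text
the job is handed in; nothing more can be done
None
```

The job is done and was handed in at about 38 s on the robot's clock.

**Bung:** I rocked it towards the robot to about 0.10–0.12 rad, then away. It was under 0.06 rad at about 0.05, but the next push overshot to roughly 0.3 rad while it was still lodged in the mouth. I nudged it back, and that left it about 0.1 rad towards the robot again and 6–7 mm up. I then drew it out and stood it upright in the white tray. Whether its underside stayed within 10 mm of height and 12 mm of the axis during the overshoot is uncertain. One image fit put it 7.5 mm up and near the axis. The other put it about 20 mm off the axis, which I did not believe.

**Press:** I first set its foot down on bare bench in front of the pot to square it in the grip. The wrist force reached 91 N there, under the 120 N limit. I then lowered it into the pot, the foot about 1 mm off centre across the jaws. It reached a hard stop at about 33 N, with the foot's face about 27 mm above the bench against the 28 mm nominal. The arm was level to about 0.02 rad. The press is back upright in its saucer.

**Last checks:** The final pictures show the bung and press upright, the plate looking evenly down, and the look-alikes and bystanders where they were, to the networks' accuracy. Not measured directly: the plate's final tilt and the carriage travel, which I infer from the hard stop and the press being square. The networks also gave a few false labels in the last picture, such as "cleaner" at the tray.

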